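Assemble the guide column of a focusing unit

TASK

Assemble the guide column on the grey focusing-unit base: set the silver distance sleeve down square in the round pocket and let go, then fit the dark bush cap on top of it, flat, spigot inside the sleeve, and let go. Then draw the long steel guide rod out of the wooden stand and thread it from above down through the cap's bush and on through the bush in the base. Finish while still holding the rod upright, its tip showing below the base's bush but clear of the bench, so that the clamp screw can be tightened on it; leave the other rods and the other things on the bench where they are.

Things in the scene. Friction and masses are not known exactly. Their poses are not given: they have to be found in the camera images.
- focus_base: fixed grey block, 110 x 110 mm, top 54 mm above the bench, origin under its centre, turned up to 0.4 rad about the vertical; an open bridge on two foot rails, so a rod through its bush reaches down to the bench freely. A black clamp-screw head sticks out 27 mm on its -x side and two knobs 31 mm on its +x side, all lower than its top.
- lower_bush (a point): centre of the floor of the base's round pocket (53 mm wide, 10 mm deep), 44 mm above the bench, at the upper mouth of the base's bronze bush; z axis = vertical bush axis. The bush has a 13.6 mm bore, 18 mm long, its underside 26 mm above the bench.
- sleeve_mid (a point): centre, half-way up, of the loose silver sleeve: upright tube, 50 mm outside, 40 mm inside, 60 mm tall, tapered to 46 mm at its foot, 90-180 g. It fits the pocket with about 1 mm of play all round; seated, this point is 30 mm above the pocket floor and its top 104 mm above the bench. Fingertips over 19 mm below this point would meet the base's top before it seats.
- cap_mid (a point): on the loose dark cap's axis, half-way up its flange, 16 mm above its underside. From below: spigot 38 mm wide, 8 tall, tapered; flange 56 wide, 16 tall (grip here); bronze collar 26 wide, 10 tall; 13.6 mm bore through flange and collar. 110-220 g; stands on its spigot, z up. Seated on the sleeve, this point is 68 mm above the pocket floor, the collar's top 130 mm above the bench.
- rod_mid (a point): centre of the guide rod, half-way up: plain bright steel, 12 mm in diameter, 190 mm long, 130-215 g, longest of the three; z along it, up. It stands loosely, leaning a degree or so, in a hole of the stand, its top about 198 mm above the bench. Once threaded, only its part more than 40 mm above this point is clear of the cap's collar; fingers must hold it there.
- rod_tip (a point): lower end of the guide rod, 95 mm below rod_mid, with a round (hemispherical) nose.
- stand: fixed wooden rod stand, 170 mm (its x) by 60 mm (its y), 53 mm tall, origin at the centre of its underside, turned up to 0.3 rad about the vertical. Three upright holes 13 mm wide and 45 mm deep lie along its x axis at -55, 0 and 55 mm; which rod stands in which hole varies. Gripping across its y axis keeps the fingers off the neighbouring rods.
- brass_rod_mid (a point): centre of a brass rod, 12 mm in diameter, 120 mm long, standing in the stand; stays there.
- black_rod_mid (a point): centre of a black rod, 12 mm in diameter, 145 mm long, standing in the stand; stays there.
- spacer_ring: loose blue ring, 50 mm wide, 18 mm tall, bystander; origin at the centre of its underside.
- jar: loose white jar with a green lid, 52 mm wide, 62 mm tall, bystander; origin at the centre of its underside.
- cleaner: loose blue connector-cleaning cassette, about 75 x 125 x 33 mm, bystander; origin at the centre of its underside.
- driver: loose orange-handled screwdriver, 170 mm long along its x, 26 mm thick, lying on the bench, bystander; origin at the middle of its underside.
Things that resemble listed ones, but are neither listed nor needed, are in the scene too. What is meant by the focus_base is not blue, orange or pink, and is the larger of those in its own colour.

How it is judged:
On the way, in this order (a step that is already met when the one before it is completed fails the run):
1. the sleeve stands square on the floor of the base's pocket and has been let go (horizontal distance between sleeve_mid and lower_bush below 0.004 m and z of sleeve_mid in the frame of lower_bush between 0.0275 and 0.0325 m and angle between sleeve_mid's own z axis and vertical below 0.05 rad and contact force between the fingers and sleeve below 0.1 N), for 0.2 s.
2. the cap lies flat on the sleeve in the pocket, spigot inside, and has been let go (horizontal distance between sleeve_mid and lower_bush below 0.004 m and z of sleeve_mid in the frame of lower_bush between 0.0275 and 0.0325 m and angle between each of sleeve_mid, cap_mid's own z axis and vertical below 0.05 rad and horizontal distance between cap_mid and lower_bush below 0.005 m and z of cap_mid in the frame of lower_bush between 0.065 and 0.071 m and contact force between the fingers and cap below 0.1 N), for 0.2 s.
3. the steel rod is through the cap's bush from above, with cap and sleeve still seated (horizontal distance between sleeve_mid and lower_bush below 0.004 m and z of sleeve_mid in the frame of lower_bush between 0.0275 and 0.0325 m and angle between each of sleeve_mid, cap_mid's own z axis and vertical below 0.05 rad and horizontal distance between cap_mid and lower_bush below 0.005 m and z of cap_mid in the frame of lower_bush between 0.065 and 0.071 m and z of rod_tip in the frame of cap_mid below -0.01 m and z of rod_mid in the frame of cap_mid above 0.01 m and horizontal distance between rod_tip and cap_mid below 0.007 m and angle between rod_mid's own z axis and vertical below 0.1 rad), for 0.1 s.
At the end, for the whole second after the job is handed in: Sleeve in the pocket and cap on it, each within 4-5 mm of the bush axis, within 3 mm in height, tilt < 0.05 rad, not gripped. Steel rod gripped (> 2 N), at rest, within 0.05 rad of the bush axis, its tip within 4 mm of it, 2 mm or more below the base's bush and 3 mm or more off the bench (all of step 2 and horizontal distance between rod_tip and lower_bush below 0.004 m and z of rod_tip in the frame of lower_bush below -0.02 m and height (world z) of rod_tip above 0.003 m and angle between the z axis of rod_mid and the z axis of lower_bush, either way round below 0.05 rad and contact force between the fingers and rod above 2 N and contact force between rod and table below 0.05 N and linear speed of rod below 0.02 m/s and contact force between the fingers and sleeve below 0.1 N); the arm keeps its last pose, push and grip.
It fails at once if another rod or a bystander on the bench is moved more than 30 mm (distance of any of brass_rod_mid, black_rod_mid, spacer_ring, jar, cleaner, driver from where it was at the start of the episode above 0.03 m).
It also fails if it takes over 72 s, if anything falls off the work surface, if the arm or the gripper's body presses on something with over 40 N, if the wrist force passes 120 N, or if a joint passes its speed limit or range.

ROBOT

A 6-joint arm with a two-finger parallel gripper is mounted at the origin on the work surface. World frame = base frame: x ahead of the robot, y to its left, z up, the work surface at z = 0. Lengths are in m, angles in rad, forces in N, time in s.
With the tool pointing down it reaches from about 0.275 to 0.85 m from the base axis. Payload 19 kg.
Tool frame: the origin (TCP) lies at the very end of the fingers, on their centre line; the grasp point (between the pads) lies 19 mm behind it (env.pinch_z is the distance from the TCP to the grasp point, in m); x points along the fingers, y is the direction in which the jaws open and shut, and the axes are right-handed (so a half turn about x gives the same grasp; the last joint's range is limited). The gripper opens to 85 mm and grips with 20 to 120 N. Pads are 22 mm wide; open, the fingers measure 114 mm over their backs; the gripper's body (76 mm by 85 mm) begins 54 mm behind the grasp point. The pads swing forward as they close: fully open they stand 13 mm farther back than shut.
Start: joints at [1.044, 0.15, 1.437, -0, 1.554, -0.134], TCP at [0.22, 0.531, 0.231] pointing down, gripper open.
Joint ranges: [-2.8, 2.8], [-0.68, 2.1], [0.12, 2.68], [-1.39, 4.53], [0.16, 2.79], [-2.81, 2.81]. Speed limits (rad/s): [1.89, 1.89, 2.22, 3.01, 3.01, 3.01].

INTERFACE

Orientations are given as a unit quaternion [w, x, y, z].
In Python, from bench import env gives the robot as it stands.
- The arm moves only by the tool jog_arm, never from a script. Its argument "deltas" is a list of rows, each a list of 3 entries, a list of its own where there are three numbers: the shift along the tool's x, y, z in mm, then the turn, a rotation vector about the tool's x, y, z in degrees, then the finger opening in mm, from 0 to 85.4. In form: [[[tx, ty, tz], [rx, ry, rz], claw], ...]. A call has 1 to 20 rows; each row is the pose to reach, as a shift and turn from the pose commanded when the call began, along the tool's axes at that moment; what a row does not reach only later rows make up. A row lasts 1/10 s, in which the tool goes at most 50 mm and 8.59 degrees, less where a joint would pass 70% of its speed; a pose out of reach is approached as far as the arm can. A call with a gripper value outside its range is refused whole. The fingers move at their own pace and stop on an object; the grip force is fixed at half the most. Time passes only in rows, so rows that repeat a pose let the fingers close. It gives the time, the measured TCP pose, the force and the opening at its end, in the units of the state.
- env.observe(): the state, without advancing time (a new reading comes with each control period).
- env.grab_frame(name): name is "scene" or "top" or "wrist"; returns the picture (384x512x3 uint8, red, green, blue); there is no depth.
- env.camera_info(name): a dict with "camera_matrix" (3x3 intrinsics, pixels), "k1" (the pictures are not rectified: a ray, as slopes to the right and down, at radius r is drawn at 1 + k1 r^2 times it, then the intrinsics apply), "R" (3x3) and "t" (3): a world point X has camera coordinates R X + t; the wrist camera has in their place "mount" (4x4, takes a point from camera to tool coordinates, whose origin is the TCP and whose axes are the tool frame's). Camera axes: x right, y down, z forward; pixel columns grow to the right and rows downward; lengths in m; the calibration is good to about 2 mm. A picture is of the moment at which its call begins: read the wrist's pose just before it. camera_info takes no time and is no camera call.
- env.finish_job(): hands the job in, once; it reports no verdict.
Trained networks look in the newest picture that a camera, given by its name, has taken for a name from the list of things; names that differ only in an ending like _2 or _b are one class to them, and where a whole thing is asked for, a point or a joint stands for the part that bears it (a point fixed in the world has none). Each returns a list of dicts, best first, with "confidence" (0 to 1); they miss things now and then, are a little off and sometimes report something else, mostly with a low value. They report only what shows in the picture. A call takes as long as a camera call. They do not tell look-alikes from the thing itself.
- env.recognise(label, camera): "position" ([row, column] as shares, 0 to 1, of the picture: columns of its width, rows of its height, amid what is visible of it).
The state is a dict: "t": time; "q": joint angles; "joint_vel": joint speeds; "joint_efforts": joint torques, N m; "ee_pos": TCP position; "tool_rot": TCP orientation; "wrist_force": force on the tool from outside, world axes, zero at the start; "torque": the same for the moment, N m; "width": finger opening in m.
Only numpy, scipy, OpenCV 4.12 (cv2) and the standard library are available. Lean on these libraries where they do the work, as an engineer would, in place of code of your own. Each camera call takes 0.05 s, during which the arm holds its last target. There are 200 camera calls.

## Working session

There is one attempt and no reset: what is moved stays moved. The work goes in short steps, Python scripts to look and compute and a tool call to move; the robot and the scene stay as the last step left them, time stands still between calls to the robot, and variables do not carry over. Pictures are saved under pics/ and viewed, about 8 in all and at most 12, crops included, and the job is handed in when it is done.

Besides the shell and the picture viewer there is one more tool, called after "Call:" as a command line: name --argument value ..., lists and objects as JSON in quotes. jog_arm: Moves the arm, as the interface text tells. Its arguments: {"type":"object","properties":{"deltas":{"type":"array","items":{"type":"array"}}},"required":["deltas"]}

```bash
ls; mkdir -p pics
cat > h.py <<'E'
import numpy as np, cv2
from bench import env
from scipy.spatial.transform import Rotation as Ro
def rot(q): return Ro.from_quat([q[1],q[2],q[3],q[0]]).as_matrix()
def cam(name, st=None):
    c=env.camera_info(name)
    K=np.array(c["camera_matrix"]);k1=c["k1"]
    if "mount" in c:
        st=st or env.observe(); T=np.eye(4);T[:3,:3]=rot(st["tool_rot"]);T[:3,3]=st["ee_pos"]
        M=T@np.array(c["mount"]);R=M[:3,:3].T;t=-R@M[:3,3]
    else: R=np.array(c["R"]);t=np.array(c["t"])
    return K,k1,R,t
def ray(C,uv):
    K,k1,R,t=C
    n=cv2.undistortPoints(np.array([[uv]],float),K,np.array([k1,0,0,0,0.]))[0,0]
    return -R.T@t, R.T@np.array([n[0],n[1],1])
def atz(C,uv,z):
    o,d=ray(C,uv); return o+d*(z-o[2])/d[2]
def proj(C,X):
    K,k1,R,t=C
    return cv2.projectPoints(np.array(X,float).reshape(-1,3),cv2.Rodrigues(R)[0],t,K,np.array([k1,0,0,0,0.]))[0][:,0]
def grab(n,f):
    im=env.grab_frame(n); cv2.imwrite('pics/'+f,im[:,:,::-1]); return im
E
python3 - <<'E'
from h import *
np.set_printoptions(precision=4,suppress=True)
print(env.observe())
ims=[grab(n,n+'0.png') for n in('top','scene')]
for n in('top','scene'):
    C=cam(n); print(n,C[0],C[1],-C[2].T@C[3])
    for l in['focus_base','sleeve_mid','cap_mid','rod_mid','brass_rod_mid','black_rod_mid','stand','spacer_ring','jar','cleaner','driver']:
        print(l,[(round(d['confidence'],2),int(d['position'][1]*512),int(d['position'][0]*384)) for d in env.recognise(l,n)])
print(env.camera_info('wrist'))
E
```

```text
pics
{'t': 0.0, 'q': array([ 1.044 ,  0.151 ,  1.438 , -0.    ,  1.5538, -0.134 ]), 'joint_vel': array([ 0.0014,  0.0009, -0.0006,  0.0012,  0.0007, -0.0009]), 'joint_efforts': array([ -0.003 , -71.3063, -57.0888,  -0.0005,   0.0087,   0.    ]), 'ee_pos': array([0.22  , 0.531 , 0.2307]), 'tool_rot': array([ 0.6934,  0.1376,  0.6936, -0.1384]), 'wrist_force': array([-0.3355, -0.0525,  0.3683]), 'torque': array([0.0176, 0.0301, 0.0082]), 'width': 0.0856732144813153}
top [[420.3176   0.     259.8532]
 [  0.     420.3176 199.2905]
 [  0.       0.       1.    ]] 0.0321614990680931 [ 0.4536 -0.0623  1.1495]
focus_base [(0.9, 178, 187), (0.87, 244, 249), (0.68, 243, 179), (0.64, 321, 288), (0.58, 174, 268), (0.28, 240, 108)]
sleeve_mid [(0.61, 351, 227)]
cap_mid [(0.58, 335, 172)]
rod_mid []
brass_rod_mid []
black_rod_mid [(0.57, 112, 210)]
stand [(0.89, 123, 213)]
spacer_ring [(0.51, 400, 213)]
jar [(0.62, 141, 131), (0.19, 103, 234)]
cleaner [(0.6, 238, 109)]
driver [(0.63, 409, 166)]
scene [[453.8611   0.     257.9344]
 [  0.     453.8611 189.6133]
 [  0.       0.       1.    ]] 0.004193592760284725 [1.2505 0.131  0.9328]
focus_base [(0.93, 289, 164), (0.93, 231, 126), (0.82, 277, 216), (0.7, 359, 160), (0.66, 346, 229), (0.26, 383, 282)]
sleeve_mid [(0.68, 191, 158)]
cap_mid [(0.82, 178, 199)]
rod_mid [(0.68, 428, 168)]
brass_rod_mid [(0.5, 414, 218)]
black_rod_mid [(0.71, 259, 286), (0.64, 419, 192)]
stand []
spacer_ring [(0.65, 144, 158)]
jar [(0.77, 380, 282), (0.18, 257, 289)]
cleaner [(0.95, 257, 287), (0.35, 107, 195)]
driver [(0.56, 108, 199)]
{'camera_matrix': array([[272.0787,   0.    , 256.3477],
       [  0.    , 272.0787, 192.3086],
       [  0.    ,   0.    ,   1.    ]]), 'k1': -0.003925282458883467, 'mount': array([[ 0.0004, -0.3084,  0.9513, -0.1432],
       [ 1.    , -0.0002, -0.0005,  0.0005],
       [ 0.0003,  0.9513,  0.3084, -0.0799],
       [ 0.    ,  0.    ,  0.    ,  1.    ]])}
```

```bash
python3 -c "
import cv2
for n in('top','scene'):
    cv2.imwrite(f'pics/{n}0b.png',cv2.resize(cv2.imread(f'pics/{n}0.png'),(800,600),interpolation=cv2.INTER_CUBIC))"
```

```text
(no output)
```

View pics/top0b.png

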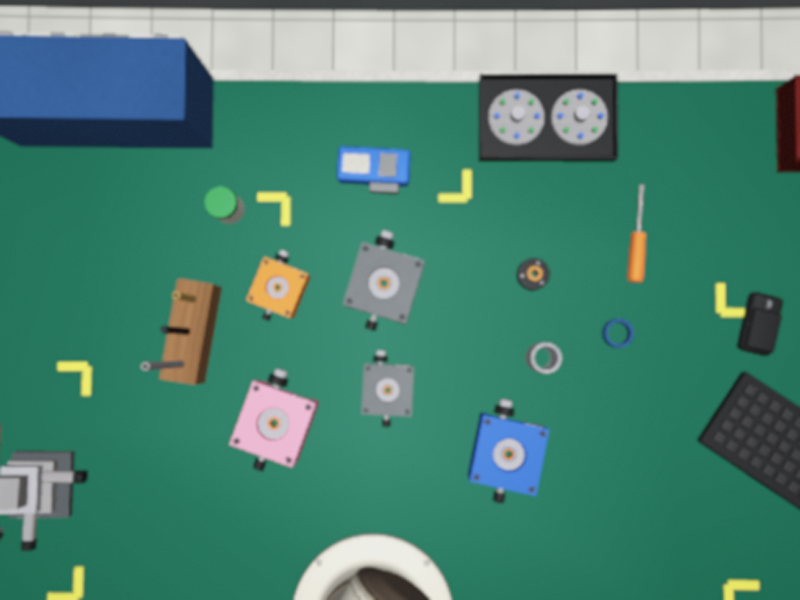

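View pics/scene0b.png

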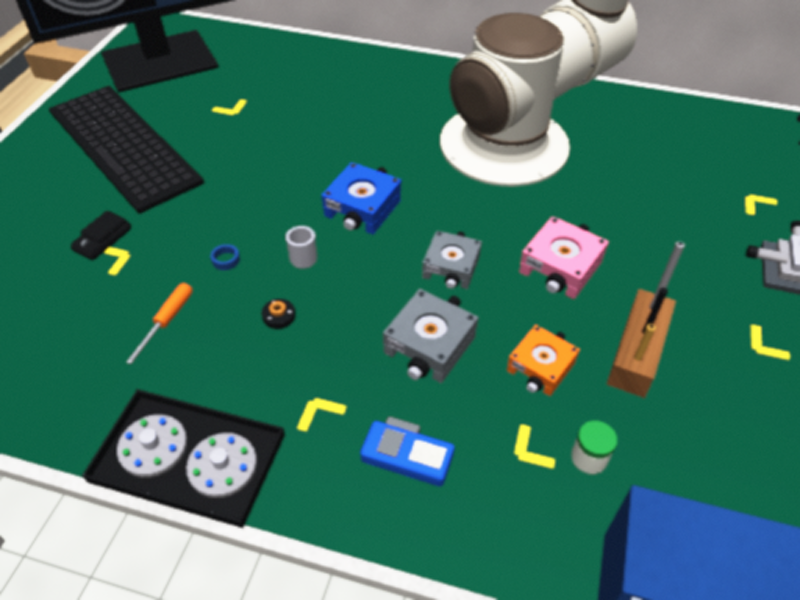

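The pictures show five base-like blocks (800x600 top view): orange (277,288), pink (273,423), blue (508,455), small grey (388,390) and large grey (384,283). The large grey one is the focus_base, since it is grey and the larger of its colour. The sleeve is at (544,358), the cap at (533,273) and the spacer ring at (617,333). The stand's steel rod is its lowest one in the picture, with its top at (146,366).

Run:
```python
from h import *
np.set_printoptions(precision=4,suppress=True)
T=cam('top');S=cam('scene');s=.64
def p(C,u,v,z): return atz(C,((u+.5)*s-.5,(v+.5)*s-.5),z)
print('base top',p(T,384,283,.044),p(S,430,327,.044))
cs=[p(T,*c,.054) for c in[(362,243),(424,260),(408,322),(345,304)]]
print('corners',cs, np.mean(cs,0)); 
for a,b in((0,1),(1,2),(2,3),(3,0)):
    d=cs[b]-cs[a];print(np.linalg.norm(d),np.degrees(np.arctan2(d[1],d[0])))
print('sleeve top',p(T,545,358,.06),p(S,301,233,.06))
print('cap top',p(T,534,273,.034),p(S,278,308,.034))
print('rod top',p(T,146,366,.198),p(S,680,245,.198))
print('black top',p(T,166,330,.153),p(S,662,295,.153)); print('brass',p(T,178,295,.128),p(S,651,329,.128))
cs=[p(T,*c,.053) for c in[(178,279),(213,287),(196,383),(161,378)]]
print('stand',cs,np.mean(cs,0))
im=cv2.imread('pics/top0.png')[125:280,80:370]; cv2.imwrite('pics/crop1.png',cv2.resize(im,None,fx=2.7,fy=2.7,interpolation=cv2.INTER_CUBIC))
```

```text
base top [ 0.5627 -0.0181  0.044 ] [ 0.5611 -0.017   0.044 ]
corners [array([0.629, 0.019, 0.054]), array([ 0.6008, -0.0853,  0.054 ]), array([ 0.4966, -0.059 ,  0.054 ]), array([0.5262, 0.0465, 0.054 ])] [ 0.5631 -0.0197  0.054 ]
0.1080158003055676 -105.16537646709365
0.10745923851795319 165.81780670873056
0.10956029725378183 74.31741920416248
0.10645487298891605 -15.001837206743419
sleeve top [ 0.438  -0.2854  0.06  ] [ 0.4339 -0.2856  0.06  ]
cap top [ 0.5819 -0.273   0.034 ] [ 0.5857 -0.2692  0.034 ]
rod top [0.4258 0.3176 0.198 ] [0.4286 0.3213 0.198 ]
black top [0.4789 0.307  0.153 ] [0.492 0.311 0.153]
brass [0.5341 0.2991 0.128 ] [0.5392 0.3046 0.128 ]
stand [array([0.5668, 0.3262, 0.053 ]), array([0.5537, 0.2677, 0.053 ]), array([0.3937, 0.2923, 0.053 ]), array([0.4018, 0.3502, 0.053 ])] [0.479  0.3091 0.053 ]
```

View pics/crop1.png

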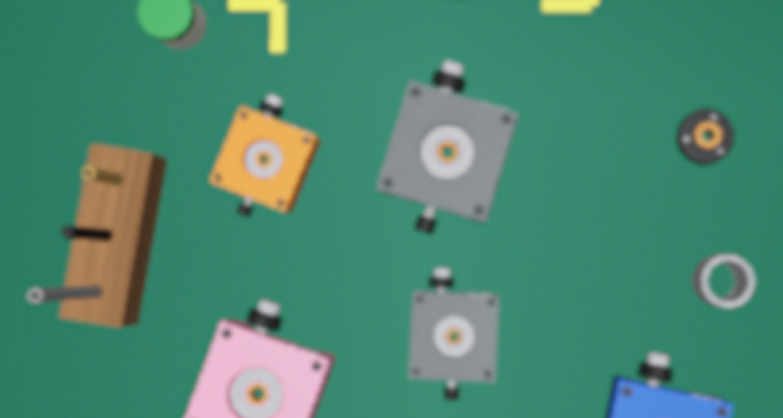

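The large grey block measures about 108 mm, so it is confirmed as the focus_base, centred near (0.562,-0.018). The steel rod is at the stand's near end.

```bash
cat >> h.py <<'E'
def tgt(yaw):
    z=np.array([np.cos(yaw),np.sin(yaw),0]);x=np.array([0,0,-1.]);return np.c_[x,np.cross(z,x),z]
def go(p,yawdeg,label=''):
    st=env.observe();R=rot(st["tool_rot"])
    d=R.T@(np.array(p)-st["ee_pos"])*1000
    rv=Ro.from_matrix(R.T@tgt(np.radians(yawdeg))).as_rotvec(degrees=True)
    print(label,'shift',d.round(1),'turn',rv.round(2))
E
python3 - <<'E'
from h import *
st=env.observe();R=rot(st["tool_rot"]);print(R.round(3),np.degrees(np.arctan2(R[1,2],R[0,2])),st['q'])
go([.562,-.018,.16],-8.5,'base')
E
```

```text
[[-0.     0.383  0.924]
 [-0.     0.924 -0.383]
 [-1.    -0.    -0.   ]] -22.50607848573678 [ 1.04399105e+00  1.50515788e-01  1.43740614e+00 -1.14346754e-05
  1.55378172e+00 -1.33999915e-01]
base shift [  71.3 -376.5  526.1] turn [-1.401e+01 -0.000e+00  1.000e-02]
```

Call:
jog_arm --deltas '[[[0,-376,526],[-14,0,0],85],[[0,-376,526],[-14,0,0],85],[[0,-376,526],[-14,0,0],85],[[0,-376,526],[-14,0,0],85],[[0,-376,526],[-14,0,0],85],[[0,-376,526],[-14,0,0],85],[[0,-376,526],[-14,0,0],85],[[0,-376,526],[-14,0,0],85],[[0,-376,526],[-14,0,0],85],[[71,-376,526],[-14,0,0],85],[[71,-376,526],[-14,0,0],85],[[71,-376,526],[-14,0,0],85],[[71,-376,526],[-14,0,0],85],[[71,-376,526],[-14,0,0],85],[[71,-376,526],[-14,0,0],85],[[71,-376,526],[-14,0,0],85],[[71,-376,526],[-14,0,0],85],[[71,-376,526],[-14,0,0],85]]'

```text
t: 3.0
ee_pos: [0.5619, -0.0165, 0.1611]
tool_rot: [0.706, 0.052, 0.705, -0.052]
wrist_force: [-0.6, 0.2, -0.2]
width: 0.0851
```

Run:
```python
from h import *
st=env.observe();print(st['t'],st['ee_pos'],st['q'],np.abs(st['joint_vel']).max())
grab('wrist','w_base.png');C=cam('wrist',st)
print(proj(C,[[.562,-.018,.044],[.562,-.018,.054]]))
for d in env.recognise('focus_base','wrist'):print(d)
go([.437,-.285,.165],-8.5,'sleeve')
```

```text
3.0 [ 0.56194978 -0.01647199  0.16107421] [-1.66339729e-01  1.56821039e-01  1.57312223e+00 -1.63712138e-06
  1.41057462e+00 -1.59011978e+00] 0.0030023193607529508
[[254.28371879 188.11854616]
 [254.20231886 191.17032449]]
{'position': [0.3904, 0.8391], 'confidence': 0.82}
{'position': [0.4792, 0.5107], 'confidence': 0.79}
{'position': [0.063, 0.4457], 'confidence': 0.74}
sleeve shift [  -4.2 -283.7  -84.3] turn [0.06 0.05 0.  ]
```

View pics/w_base.png

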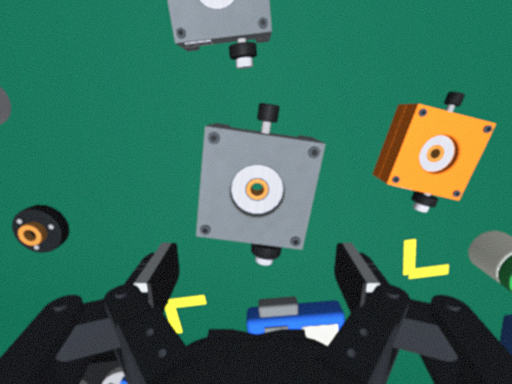

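The wrist picture shows the large grey base in the middle, with its pocket and bush at about (257,188).

```bash
cat >> h.py <<'E'
def ell(mask,uv,near=12):
    best=None
    n,l,s,c=cv2.connectedComponentsWithStats(mask.astype(np.uint8))
    for i in range(1,n):
        if s[i,4]<15: continue
        pts=np.argwhere(l==i)[:,::-1].astype(np.int32); e=cv2.minEnclosingCircle(cv2.convexHull(pts)); h=cv2.convexHull(pts)
        f=cv2.fitEllipse(h) if len(h)>=5 else None
        if f and np.hypot(*(np.array(f[0])-uv))<near: print('  blob',s[i,4],np.round(f[0],1),np.round(f[1],1))
E
python3 - <<'E'
from h import *
im=cv2.imread('pics/w_base.png');hsv=cv2.cvtColor(im,cv2.COLOR_BGR2HSV)
C=cam('wrist')
ell((hsv[...,2]>190)&(hsv[...,1]<40),(257,188)); ell((hsv[...,1]>110)&(hsv[...,0]<25)&(hsv[...,2]>80),(257,188))
for y in (188,):print(hsv[y,225:292:2,2],hsv[y,225:292:2,1])
E
```

```text
blob 1558 [256.7 188.5] [48.3 51.3]
  blob 273 [256.7 188.9] [20.  21.2]
[167 165 136 189 243 244 243 242 240 244 190 244 242 115 107 128 128 120
  97 164 249 234 217 241 242 240 240 242 238 164 148 162 161 162] [ 29  26  26  27  10  11  10  12  12  15  15 156 165 162 126 177 177 172
 100 173 159 133  27  13  14  12  14  13  12  28  26  27  30  31]
```

Call:
jog_arm --deltas '[[[-4,-284,-84],[0,0,0],85],[[-4,-284,-84],[0,0,0],85],[[-4,-284,-84],[0,0,0],85],[[-4,-284,-84],[0,0,0],85],[[-4,-284,-84],[0,0,0],85],[[-4,-284,-84],[0,0,0],85],[[-4,-284,-84],[0,0,0],85],[[-4,-284,-84],[0,0,0],85],[[-4,-284,-84],[0,0,0],85],[[-4,-284,-84],[0,0,0],85],[[-4,-284,-84],[0,0,0],85]]'

```text
t: 4.2
ee_pos: [0.4376, -0.2851, 0.1644]
tool_rot: [0.705, 0.052, 0.705, -0.052]
wrist_force: [0.2, -0.2, -0.3]
width: 0.0847
```

Run:
```python
from h import *
st=env.observe();print(st['t'],st['ee_pos'],st['q'],np.abs(st['joint_vel']).max())
grab('wrist','w_sl.png');C=cam('wrist',st)
print(proj(C,[[.437,-.285,.06],[.437,-.285,.0]]))
for n in('sleeve_mid','cap_mid'):
    for d in env.recognise(n,'wrist'):print(n,d['position'][1]*512,d['position'][0]*384,d['confidence'])
```

```text
4.2 [ 0.43755411 -0.28505066  0.16441897] [-7.24990359e-01  7.31447786e-02  1.65937378e+00 -2.38697756e-05
  1.40890833e+00 -2.14900928e+00] 0.005126713042462721
[[255.72901917 191.29165417]
 [255.87817587 175.59421237]]
sleeve_mid 258.6112 196.416 0.94
cap_mid 281.088 286.1952 0.71
```

View pics/w_sl.png

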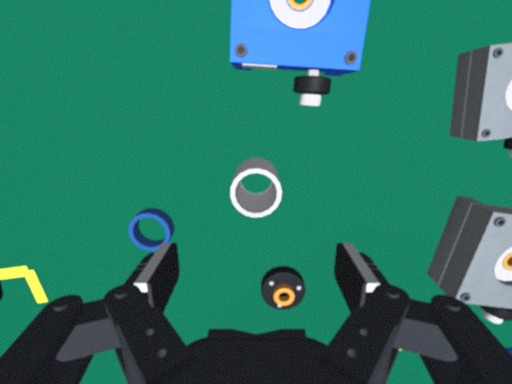

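The picture shows the sleeve's white top rim at about (256,192), the cap at (283,288) and the spacer ring at (151,229).

Run:
```python
from h import *
np.set_printoptions(precision=4,suppress=True)
im=cv2.imread('pics/w_sl.png');hsv=cv2.cvtColor(im,cv2.COLOR_BGR2HSV)
ell((hsv[...,2]>200)&(hsv[...,1]<40),(256,192))
ell((hsv[...,1]>110)&(hsv[...,0]<25)&(hsv[...,2]>80),(283,296))
C=cam('wrist')
print('sleeve',atz(C,(256,192),.06)); print('cap',atz(C,(284,296.5),.034))
# base at its recorded pose
st=dict(env.observe());st['ee_pos']=np.array([0.56194978,-0.01647199,0.16107421]);st['tool_rot']=np.array([0.706,0.052,0.705,-0.052])/np.linalg.norm([0.706,0.052,0.705,-0.052])
print('bush',atz(cam('wrist',st),(256.7,188.7),.044),rot(st['tool_rot']))
go([.437,-.285,.165],-8.5)
```

```text
blob 695 [255.5 192.4] [48.8 51.6]
  blob 383 [283.5 294.8] [22.4 22.8]
sleeve [ 0.4375 -0.2853  0.06  ]
cap [ 0.5819 -0.2727  0.034 ]
bush [ 0.563  -0.0157  0.044 ] [[ 0.0014  0.1466  0.9892]
 [-0.0001  0.9892 -0.1466]
 [-1.      0.0001  0.0014]]
 shift [-0.6  0.4 -0.4] turn [0.05 0.   0.01]
```

Call:
jog_arm --deltas '[[[50,0,0.5],[0,0,0],85],[[100,0,0.5],[0,0,0],85],[[135,0,0.5],[0,0,0],85],[[144,0,0.5],[0,0,0],85],[[144,0,0.5],[0,0,0],85],[[144,0,0.5],[0,0,0],40],[[144,0,0.5],[0,0,0],40],[[144,0,0.5],[0,0,0],40],[[144,0,0.5],[0,0,0],40],[[144,0,0.5],[0,0,0],40],[[144,0,0.5],[0,0,0],40],[[144,0,0.5],[0,0,0],40],[[144,0,0.5],[0,0,0],40]]'

```text
t: 5.65
ee_pos: [0.4383, -0.2873, 0.0223]
tool_rot: [0.706, 0.051, 0.704, -0.053]
wrist_force: [-2.6, -4.5, 8.7]
width: 0.0497
```

Run:
```python
from h import *
st=env.observe();print(st['t'],st['ee_pos'],st['width'],st['wrist_force'])
R=rot(st['tool_rot']);print((R.T@(np.array([.438,-.2857,.03])-st['ee_pos'])*1000).round(1))
go([.563,-.0155,.15],-8.5,'place')
```

```text
5.65 [ 0.43832205 -0.28726612  0.02228338] 0.04968276657346716 [-2.62664713 -4.53872248  8.70043191]
[-7.7  1.5 -0.5]
place shift [-128.2  286.9   83.5] turn [-0.01  0.16  0.15]
```

Call:
jog_arm --deltas '[[[-50,0,0],[0,0,0],40],[[-100,0,0],[0,0,0],40],[[-130,40,10],[0,0,0],40],[[-130,90,26],[0,0,0],40],[[-130,138,40],[0,0,0],40],[[-130,186,54],[0,0,0],40],[[-130,230,67],[0,0,0],40],[[-130,265,77],[0,0,0],40],[[-130,285,83],[0,0,0],40],[[-130,285,83],[0,0,0],40],[[-130,285,83],[0,0,0],40],[[-130,285,83],[0,0,0],40]]'

```text
t: 6.85
ee_pos: [0.5616, -0.0171, 0.1508]
tool_rot: [0.705, 0.053, 0.705, -0.053]
wrist_force: [0.1, 0.6, -1.1]
width: 0.0492
```

Run:
```python
from h import *
st=env.observe();print(st['t'],st['ee_pos'],st['width'],st['wrist_force'],np.abs(st['joint_vel']).max())
grab('wrist','w_held.png');C=cam('wrist',st)
top=st['ee_pos'].copy()
im=cv2.imread('pics/w_held.png');hsv=cv2.cvtColor(im,cv2.COLOR_BGR2HSV)
print('expected rim',proj(C,st['ee_pos']+np.array([0,0,.04])))
ell((hsv[...,2]>200)&(hsv[...,1]<40),(256,290),60)
go([.563,-.0157,.15],-8.5,'place')
```

```text
6.85 [ 0.56161276 -0.01712659  0.15078388] 0.04919697957086845 [ 0.0576937   0.56062944 -1.12663212] 0.00895701745282005
expected rim [[254.86145357 290.03820491]]
  blob 2339 [256.3 284. ] [ 89.7 106.3]
place shift [0.7 1.8 1.2] turn [-0.06  0.03  0.01]
```

View pics/w_held.png

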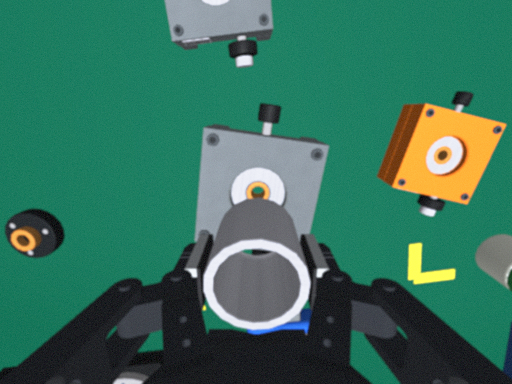

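Call:
jog_arm --deltas '[[[30,0.2,1.7],[0,0,0],40],[[55,0.2,1.7],[0,0,0],40],[[66,0.2,1.7],[0,0,0],40],[[70,0.2,1.7],[0,0,0],40],[[74,0.2,1.7],[0,0,0],40],[[77,0.2,1.7],[0,0,0],40],[[80,0.2,1.7],[0,0,0],40],[[82,0.2,1.7],[0,0,0],40],[[83,0.2,1.7],[0,0,0],40],[[84,0.2,1.7],[0,0,0],40],[[85,0.2,1.7],[0,0,0],40],[[86,0.2,1.7],[0,0,0],40]]'

```text
t: 8.1
ee_pos: [0.564, -0.0166, 0.066]
tool_rot: [0.706, 0.052, 0.705, -0.053]
wrist_force: [-12.4, 0.9, 33.8]
width: 0.0495
```

Call:
jog_arm --deltas '[[[-1,0,0],[0,0,0],40],[[-1,0,0],[0,0,0],85],[[-1,0,0],[0,0,0],85],[[-1,0,0],[0,0,0],85],[[-1,0,0],[0,0,0],85],[[-1,0,0],[0,0,0],85],[[-40,0,0],[0,0,0],85],[[-85,0,0],[0,0,0],85],[[-110,0,0],[0,0,0],85],[[-115,0,0],[0,0,0],85],[[-115,0,0],[0,0,0],85]]'

```text
t: 9.2
ee_pos: [0.5637, -0.0165, 0.1797]
tool_rot: [0.706, 0.052, 0.705, -0.052]
wrist_force: [-0.2, 0.7, -0.3]
width: 0.0849
```

Run:
```python
from h import *
st=env.observe();print(st['t'],st['ee_pos'],st['width'],st['wrist_force'],np.abs(st['joint_vel']).max())
grab('wrist','w_seat.png');C=cam('wrist',st)
im=cv2.imread('pics/w_seat.png');hsv=cv2.cvtColor(im,cv2.COLOR_BGR2HSV)
print('expected rim',proj(C,[[.563,-.0172,.104],[.563,-.0157,.104]]))
ell((hsv[...,2]>200)&(hsv[...,1]<40),(256,210),60)
ell((hsv[...,1]>110)&(hsv[...,0]<25)&(hsv[...,2]>80),(256,190),50)
go([.581,-.2742,.15],-8.5,'cap')
```

```text
9.2 [ 0.56369927 -0.01654751  0.17973258] 0.08485839464407172 [-0.21843604  0.67506004 -0.31417903] 0.03676250710545663
expected rim [[254.79145045 201.38937183]
 [256.52651693 201.14517016]]
  blob 109 [256.2 178.7] [39.3 45.7]
  blob 1069 [256.6 201.8] [53.8 57.4]
  blob 64 [263.6 251.3] [ 5.6 14.4]
  blob 141 [256.7 184.9] [12.8 18.7]
cap shift [  28.5 -252.3   55.7] turn [-0.01 -0.04  0.01]
```

View pics/w_seat.png

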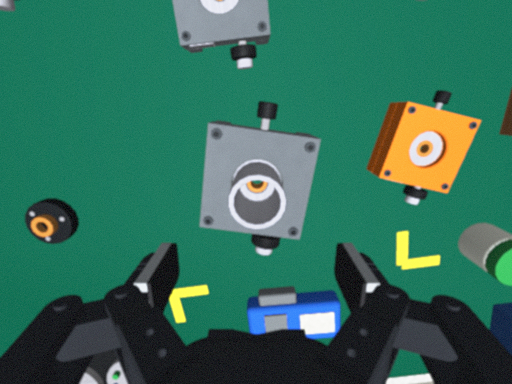

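The sleeve sits square in the pocket, with its rim at (256.6,201.8) as predicted and the bush visible inside. Next is the cap.

Call:
jog_arm --deltas '[[[0,-50,11],[0,0,0],85],[[0,-100,22],[0,0,0],85],[[10,-150,33],[0,0,0],85],[[20,-200,44],[0,0,0],85],[[28,-240,53],[0,0,0],85],[[28,-252,56],[0,0,0],85],[[28,-252,56],[0,0,0],85],[[28,-252,56],[0,0,0],85],[[28,-252,56],[0,0,0],85]]'

```text
t: 10.15
ee_pos: [0.5817, -0.2726, 0.1512]
tool_rot: [0.705, 0.052, 0.705, -0.052]
wrist_force: [0.1, -0.1, 0.7]
width: 0.085
```

Run:
```python
from h import *
st=env.observe();print(st['t'],st['ee_pos'],st['width'],st['wrist_force'],np.abs(st['joint_vel']).max())
grab('wrist','w_cap.png');C=cam('wrist',st)
im=cv2.imread('pics/w_cap.png');hsv=cv2.cvtColor(im,cv2.COLOR_BGR2HSV)
e=proj(C,[[.581,-.2727,.034]]);print('expected',e)
ell((hsv[...,1]>110)&(hsv[...,0]<25)&(hsv[...,2]>80),e[0],30)
ell((hsv[...,2]<75),e[0],30)
```

```text
10.15 [ 0.58166144 -0.27264924  0.15118285] 0.08495995215908439 [ 0.05877933 -0.07329221  0.74493279] 0.007916650975878159
expected [[255.60427243 187.36401746]]
  blob 455 [256.  187.8] [26.1 26.2]
  blob 154 [256.3 178.3] [41.6 48. ]
  blob 144 [268.4 197.8] [13.1 34.5]
  blob 39 [256.  187.9] [ 8.4 10.4]
  blob 92 [240.8 198.3] [ 9.2 27.1]
```

Call:
jog_arm --deltas '[[[50,-1.2,0],[0,0,0],85],[[100,-1.2,0],[0,0,0],85],[[135,-1.2,0],[0,0,0],85],[[145,-1.2,0],[0,0,0],85],[[148,-1.2,0],[0,0,0],85],[[148,-1.2,0],[0,0,0],85],[[148,-1.2,0],[0,0,0],45],[[148,-1.2,0],[0,0,0],45],[[148,-1.2,0],[0,0,0],45],[[148,-1.2,0],[0,0,0],45],[[148,-1.2,0],[0,0,0],45],[[148,-1.2,0],[0,0,0],45],[[148,-1.2,0],[0,0,0],45]]'

```text
t: 11.5
ee_pos: [0.5823, -0.2766, 0.0057]
tool_rot: [0.706, 0.052, 0.704, -0.053]
wrist_force: [-2.4, -4.3, 12.0]
width: 0.055
```

Call:
jog_arm --deltas '[[[-50,0,0],[0,0,0],45],[[-100,0,0],[0,0,0],45],[[-150,0,0],[0,0,0],45],[[-165,48,-11],[0,0,0],45],[[-165,96,-21],[0,0,0],45],[[-165,144,-32],[0,0,0],45],[[-165,190,-42],[0,0,0],45],[[-165,230,-51],[0,0,0],45],[[-165,251,-55.5],[0,0,0],45],[[-165,251,-55.5],[0,0,0],45],[[-165,251,-55.5],[0,0,0],45],[[-165,251,-55.5],[0,0,0],45]]'

```text
t: 12.7
ee_pos: [0.5637, -0.0196, 0.1686]
tool_rot: [0.705, 0.053, 0.705, -0.053]
wrist_force: [0.9, 0.1, -1.9]
width: 0.0552
```

Run:
```python
from h import *
st=env.observe();print(st['t'],st['ee_pos'],st['width'],st['wrist_force'],np.abs(st['joint_vel']).max())
grab('wrist','w_caph.png');C=cam('wrist',st)
im=cv2.imread('pics/w_caph.png');hsv=cv2.cvtColor(im,cv2.COLOR_BGR2HSV)
p=st['ee_pos']+[0,0,.0283];print('expected collar if centred',proj(C,[p,p+[.001,0,0]]))
ell((hsv[...,1]>110)&(hsv[...,0]<25)&(hsv[...,2]>80),(256,280),60)
print('rim now at',proj(C,[.5634,-.0157,.104]))
ell((hsv[...,2]>200)&(hsv[...,1]<40),(256,210),40)
```

```text
12.7 [ 0.56374094 -0.01961628  0.16856374] 0.055160417893237106 [ 0.87665965  0.11300164 -1.86844829] 0.006968887450627895
expected collar if centred [[255.00051035 274.57977552]
 [255.3054569  276.29807611]]
  blob 1969 [256.5 268.9] [52.4 53.3]
rim now at [[260.33606048 205.74674579]]
  blob 175 [259.4 180.5] [40.1 48.4]
  blob 874 [260.1 205.2] [55.2 60.5]
```

View pics/w_caph.png

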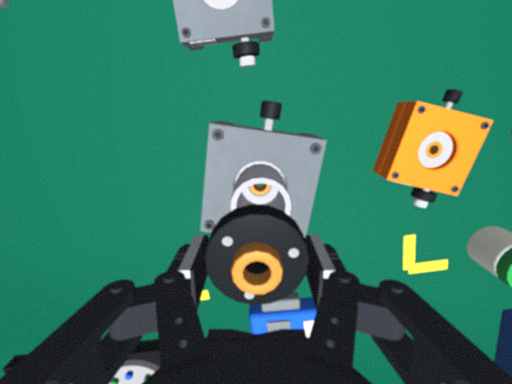

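Collar held at (256.5,269), cap level; sleeve rim at (260,205). I'm correcting for that and lowering the cap.

Call:
jog_arm --deltas '[[[30,2.7,0.5],[0,0,0],45],[[50,2.7,0.5],[0,0,0],45],[[55,2.7,0.5],[0,0,0],45],[[58,2.7,0.5],[0,0,0],45],[[60,2.7,0.5],[0,0,0],45],[[62,2.7,0.5],[0,0,0],45],[[63,2.7,0.5],[0,0,0],45],[[64,2.7,0.5],[0,0,0],45],[[65,2.7,0.5],[0,0,0],45],[[66,2.7,0.5],[0,0,0],45]]'

```text
t: 13.75
ee_pos: [0.5646, -0.0162, 0.1024]
tool_rot: [0.705, 0.052, 0.705, -0.052]
wrist_force: [-0.4, 0.7, -2.1]
width: 0.0547
```

Call:
jog_arm --deltas '[[[0.7,0,0],[0,0,0],45],[[1.4,0,0],[0,0,0],45],[[2,0,0],[0,0,0],45],[[2,0,0],[0,0,0],45]]'

```text
t: 14.15
ee_pos: [0.5652, -0.016, 0.1014]
tool_rot: [0.706, 0.052, 0.704, -0.052]
wrist_force: [-1.3, 2.6, 11.7]
width: 0.0548
```

Call:
jog_arm --deltas '[[[1.5,0,0],[0,0,0],85],[[1.5,0,0],[0,0,0],85],[[1.5,0,0],[0,0,0],85],[[1.5,0,0],[0,0,0],85],[[1.5,0,0],[0,0,0],85],[[-40,0,0],[0,0,0],85],[[-90,0,0],[0,0,0],85],[[-130,0,0],[0,0,0],85],[[-145,0,0],[0,0,0],85],[[-145,0,0],[0,0,0],85],[[-145,0,0],[0,0,0],85]]'

```text
t: 15.25
ee_pos: [0.5643, -0.0162, 0.2443]
tool_rot: [0.705, 0.052, 0.706, -0.052]
wrist_force: [-0.1, 0.5, -1.0]
width: 0.0851
```

Run:
```python
from h import *
st=env.observe();print(st['t'],st['ee_pos'],st['width'],st['wrist_force'],np.abs(st['joint_vel']).max())
grab('wrist','w_capseat.png');C=cam('wrist',st)
im=cv2.imread('pics/w_capseat.png');hsv=cv2.cvtColor(im,cv2.COLOR_BGR2HSV)
e=proj(C,[.5634,-.0157,.130]);print('expected collar',e)
ell((hsv[...,1]>110)&(hsv[...,0]<25)&(hsv[...,2]>80),e[0],40)
grab('top','t1.png');grab('scene','s1.png')
a=cv2.imread('pics/w_capseat.png')[100:300,150:370];b=cv2.imread('pics/s1.png')[140:300,210:430]
cv2.imwrite('pics/cmb.png',np.hstack([cv2.resize(a,(440,400)),cv2.resize(b,(360,262)) if 0 else cv2.resize(b,(360,400))]))
go([.426,.317,.275],-8.5,'rod')
```

```text
15.25 [ 0.56432793 -0.01617     0.24427057] 0.08514514868307325 [-0.10572657  0.49104481 -0.99583466] 0.018826739547160822
expected collar [[256.11613529 187.97130127]]
  blob 456 [256.3 188.1] [26.4 26.7]
rod shift [ -30.8  309.  -186. ] turn [-0.01 -0.14  0.  ]
```

View pics/cmb.png

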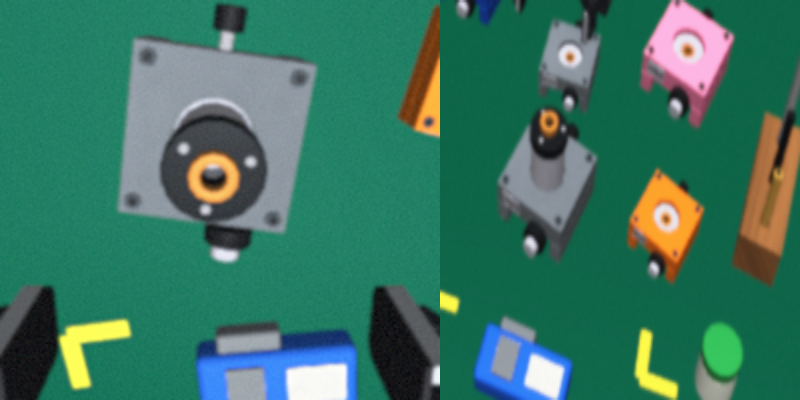

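The cap is seated flat, collar at (256.3,188.1) as predicted. Next I look at the rod from above with the same view geometry.

Call:
jog_arm --deltas '[[[-40,40,-24],[0,0,0],85],[[-68,80,-48],[0,0,0],85],[[-68,120,-72],[0,0,0],85],[[-68,160,-96],[0,0,0],85],[[-68,200,-120],[0,0,0],85],[[-68,240,-144],[0,0,0],85],[[-68,280,-168],[0,0,0],85],[[-68,309,-186],[0,0,0],85],[[-68,309,-186],[0,0,0],85],[[-68,309,-186],[0,0,0],85],[[-68,309,-186],[0,0,0],85]]'

```text
t: 16.5
ee_pos: [0.4266, 0.3162, 0.3127]
tool_rot: [0.705, 0.052, 0.705, -0.053]
wrist_force: [0.2, 0.6, 0.2]
width: 0.085
```

Run:
```python
from h import *
st=env.observe();print(st['t'],st['ee_pos'],st['q'],st['wrist_force'],np.abs(st['joint_vel']).max())
grab('wrist','w_rod.png');C=cam('wrist',st)
print('expected top/hole',proj(C,[[.426,.317,.198],[.426,.317,.053]]))
for d in env.recognise('rod_mid','wrist'):print(d)
im=cv2.imread('pics/w_rod.png');cv2.imwrite('pics/w_rodc.png',cv2.resize(im[110:330,150:420],None,fx=2.9,fy=2.7,interpolation=cv2.INTER_CUBIC))
```

```text
16.5 [0.42661368 0.31622635 0.31272591] [ 4.92926405e-01  4.45685184e-02  1.39097560e+00 -3.00268749e-04
  1.70704051e+00 -9.28847851e-01] [0.21485906 0.60905284 0.15755409] 0.013598322251380532
expected top/hole [[256.55592574 188.04609409]
 [256.62610644 159.71519405]]
{'position': [0.4503, 0.5115], 'confidence': 0.75}
```

View pics/w_rodc.png

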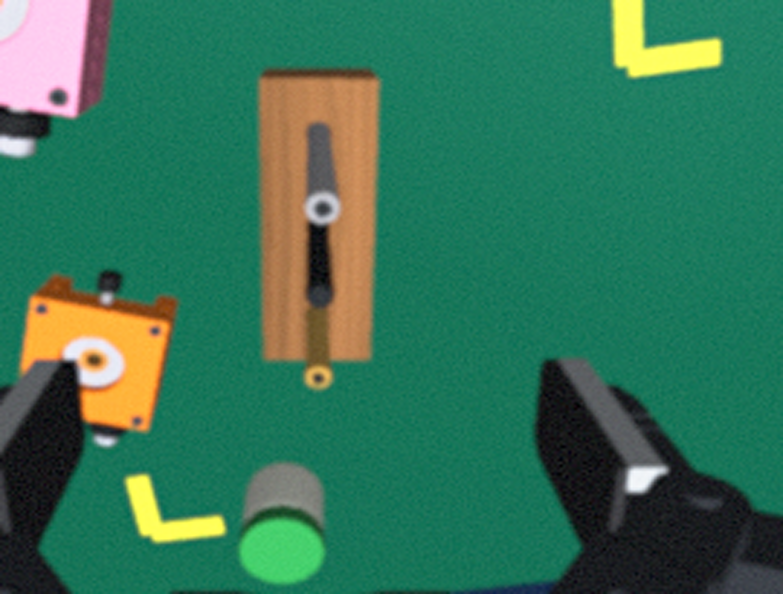

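The steel rod is the longest, its ring-shaped top end at (261,187) full-frame in the near-end hole; the stand's axis is parallel to tool z, and black and brass stand farther on.

Call:
jog_arm --deltas '[[[40,3.5,-1.5],[0,0,0],85],[[80,3.5,-1.5],[0,0,0],85],[[120,3.5,-1.5],[0,0,0],85],[[150,3.5,-1.5],[0,0,0],60],[[162,3.5,-1.5],[0,0,0],30],[[162,3.5,-1.5],[0,0,0],30],[[162,3.5,-1.5],[0,0,0],20],[[162,3.5,-1.5],[0,0,0],20],[[162,3.5,-1.5],[0,0,0],20],[[162,3.5,-1.5],[0,0,0],20],[[162,3.5,-1.5],[0,0,0],20]]'

```text
t: 17.7
ee_pos: [0.4254, 0.3207, 0.1517]
tool_rot: [0.705, 0.052, 0.705, -0.052]
wrist_force: [0.1, -0.6, 0.3]
width: 0.0198
```

Run:
```python
from h import *
st=env.observe();print(st['t'],st['ee_pos'],st['width'],st['wrist_force'])
grab('wrist','w_r2.png');C=cam('wrist',st)
im=cv2.imread('pics/w_r2.png')
print(proj(C,[st['ee_pos'],[*st['ee_pos'][:2],.198]]))
cv2.imwrite('pics/w_r2c.png',cv2.resize(im[120:384,140:380],(640,600),interpolation=cv2.INTER_CUBIC))
```

```text
17.7 [0.42541656 0.32069313 0.15165861] 0.019800904836047777 [ 0.06836213 -0.61355935  0.32074302]
[[255.27241159 246.04290603]
 [254.8238961  299.62670256]]
```

View pics/w_r2c.png

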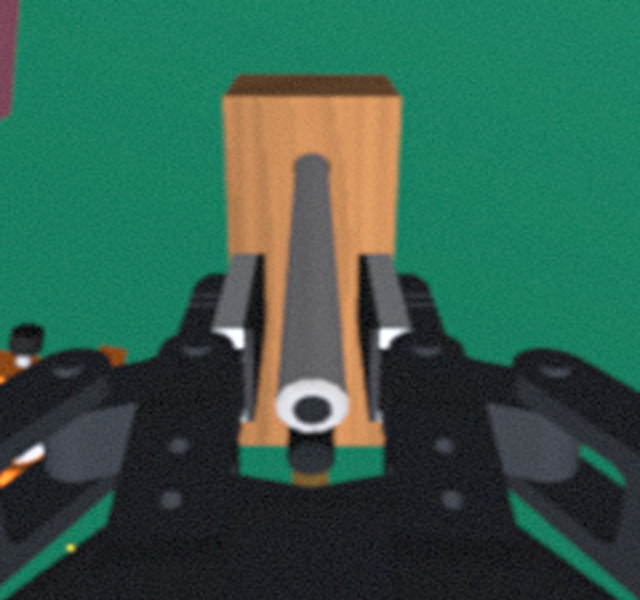

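The rod is centred between the jaws, top at crop (313,405) and hole mouth at (312,165). I close the jaws and check the lean meanwhile.

Call:
jog_arm --deltas '[[[0,0,0],[0,0,0],0],[[0,0,0],[0,0,0],0],[[0,0,0],[0,0,0],0],[[0,0,0],[0,0,0],0],[[0,0,0],[0,0,0],0],[[0,0,0],[0,0,0],0]]'

```text
t: 18.35
ee_pos: [0.4254, 0.3207, 0.1514]
tool_rot: [0.705, 0.052, 0.705, -0.052]
wrist_force: [-0.5, -0.0, 3.0]
width: 0.0102
```

Run:
```python
from h import *
np.set_printoptions(precision=4,suppress=True)
st=env.observe();print(st['t'],st['ee_pos'],st['width'],st['wrist_force'])
s2=dict(st);s2['ee_pos']=np.array([0.42541656,0.32069313,0.15165861]);C=cam('wrist',s2)
R=rot(st['tool_rot']).T
print('near',R@(atz(C,(257.4,298.2),.198)-atz(C,(257,192.6),.053)))
s2['ee_pos']=np.array([0.42661368,0.31622635,0.31272591]);C=cam('wrist',s2)
print('far',R@(atz(C,(261,187),.198)-atz(C,(260,156.3),.053)))
```

```text
18.35 [0.4254 0.3207 0.1514] 0.010244114628577602 [-0.5145 -0.0242  3.024 ]
near [-0.145  -0.0001  0.0004]
far [-0.145  -0.0008  0.004 ]
```

Call:
jog_arm --deltas '[[[-25,0,0],[0,0,0],0],[[-60,0,0],[0,0,0],0],[[-100,0,0],[0,0,0],0],[[-130,0,0],[0,0,0],0],[[-150,-30,18],[0,0,0],0],[[-150,-70,41],[0,0,0],0],[[-150,-110,65],[0,0,0],0],[[-150,-150,89],[0,0,0],0],[[-150,-190,112],[0,0,0],0],[[-150,-230,136],[0,0,0],0],[[-150,-265,157],[0,0,0],0],[[-150,-295,175],[0,0,0],0],[[-150,-308,182],[0,0,0],0],[[-150,-313,185.5],[0,0,0],0],[[-145,-313,185.5],[0,0,0],0],[[-145,-313,185.5],[0,0,0],0],[[-145,-313,185.5],[0,0,0],0]]'

```text
t: 20.05
ee_pos: [0.5622, -0.0152, 0.2963]
tool_rot: [0.705, 0.052, 0.705, -0.052]
wrist_force: [-0.4, 0.2, -1.4]
width: 0.0104
```

Run:
```python
from h import *
np.set_printoptions(precision=4,suppress=True)
st=env.observe();print(st['t'],st['ee_pos'],st['tool_rot'],st['width'],st['wrist_force'],np.abs(st['joint_vel']).max())
grab('wrist','w_r3.png');C=cam('wrist',st);grab('scene','s3.png');grab('top','t3.png')
e=st['ee_pos']
for n in('wrist','scene','top'):
    C=cam(n,st)
    print(n,'tip',proj(C,[e[0],e[1],e[2]-.1434]),'collar',proj(C,[.5635,-.0156,.130]),'top',proj(C,[e[0],e[1],e[2]+.0466]))
w=cv2.imread('pics/w_r3.png')[100:310,205:315]
s=cv2.imread('pics/s3.png');u=proj(cam('scene'),[.5635,-.017,.2])[0].astype(int)
s=s[u[1]-70:u[1]+70,u[0]-40:u[0]+40]
t=cv2.imread('pics/t3.png');v=proj(cam('top'),[.5635,-.017,.2])[0].astype(int);t=t[v[1]-25:v[1]+25,v[0]-20:v[0]+20]
print('crops',u,v)
f=cv2.INTER_CUBIC
cv2.imwrite('pics/cmb3.png',np.hstack([cv2.resize(w,(314,600),interpolation=f),cv2.resize(s,(343,600),interpolation=f)]))
```

```text
20.05 [ 0.5622 -0.0152  0.2963] [ 0.7051  0.052   0.7052 -0.0519] 0.010399938541491863 [-0.4223  0.1869 -1.4246] 0.010428590908236824
wrist tip [[255.8312 180.9317]] collar [[255.688  176.8335]] top [[254.8076 299.9881]]
scene tip [[277.3458 180.3788]] collar [[276.6409 187.2722]] top [[281.1333 116.6645]]
top tip [[242.5728 176.6717]] collar [[243.1873 177.1473]] top [[237.9973 165.9743]]
crops [277 166] [242 173]
```

View pics/cmb3.png

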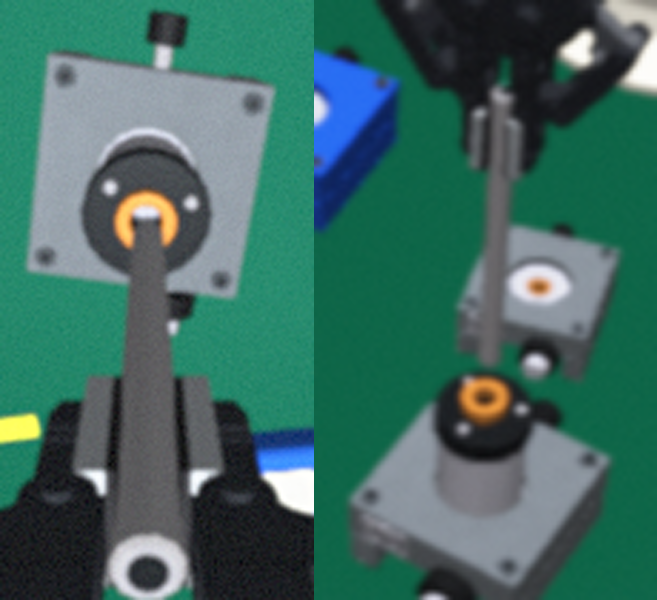

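The rod is upright above the collar. In the wrist half, tip and collar are both at column ≈256; the tip (row ≈177) is slightly behind the bore's centre along tool z. I'll get that offset numerically.

Run:
```python
from h import *
np.set_printoptions(precision=1,suppress=True,linewidth=200)
w=cv2.imread('pics/w_r3.png');h=cv2.cvtColor(w,cv2.COLOR_BGR2HSV)
print('wrist rows162-194, cols 244-270: V / S');
for r in range(162,196): print(r,h[r,246:268,2],h[r,246:268,1]) if r%1==0 else 0
s=cv2.imread('pics/s3.png');hs=cv2.cvtColor(s,cv2.COLOR_BGR2HSV)
ell((hs[...,1]>110)&(hs[...,0]<22)&(hs[...,2]>80),(277,188),20)
s1=cv2.imread('pics/s1.png');h1=cv2.cvtColor(s1,cv2.COLOR_BGR2HSV)
ell((h1[...,1]>110)&(h1[...,0]<22)&(h1[...,2]>80),(277,188),20)
for r in range(170,196): print(r,hs[r,270:286,2],hs[r,270:286,1])
```

```text
wrist rows162-194, cols 244-270: V / S
162 [83 76 83 83 80 79 79 83 77 84 81 79 81 82 78 85 79 82 83 82 82 80] [31 17 25 34 16 29 39 28 17 27 25 26 28 19 23 27 16 22 25 19 25 16]
163 [96 83 79 82 83 84 80 80 82 82 86 84 83 82 80 83 78 79 83 80 79 83] [27 31 32 28 25 27 29 35 25 31 33 21 37 37 29 28 33 29 31 32 32 25]
164 [107  87  74  80  80  81  82  76  75  82  78  77  78  80  81  80  82  82  84  85  79  76] [19 23 24 26 19 47 16 20 27 31 16 23 29 32 31 35 22 37 27 30 29 23]
165 [121  86  75  78  77  80  78  73  75  77  80  72  81  76  80  80  83  84  81  78  79  82] [15 33 41 39 30 26 16 14 10 30 38 35  9  7 29 22 31 30 28 36 26 31]
166 [111  82  78  79  73  77  90  97 111 124 125 116 103  98  90  78  76  73  78  79  78  82] [ 16  25  26  32   7  23  76 108 122 132 147 134 109  86  59  16  23  42  29  19  23  40]
167 [ 94  71  77  83  97 119 140 162 185 206 206 193 178 155 131 107  83  77  84  78  82  79] [ 35  22  23  31  95 137 151 162 163 165 168 164 166 166 150 102  40   7  42  39  25  26]
168 [ 78  75  84 116 161 203 226 239 248 254 255 254 245 236 215 173 126  88  73  77  81 
[... 7686 characters left out ...]
181 152  16  18  15]
191 [ 45  93 153 203 223 224 222 223 228 222 193 133  73  77 138 166] [ 57 156 185 186 183 182 185 184 182 185 184 182 115  10  13  12]
192 [ 36  65 105 147 174 192 200 199 189 166 131  88  50  60 100 120] [ 14 118 172 187 188 186 184 185 186 186 185 159  66  17  13  15]
193 [ 35  45  69  99 122 139 148 143 131 111  85  56  37  40  53  56] [ 22  40 122 167 182 187 186 185 185 179 162 105   7  32  29  23]
194 [ 58  79  78  71  82 101 107  99  85  68  50  38  35  37  38  37] [ 26  13  13  68 149 172 176 173 153 128  82  20  22  41  40  34]
195 [ 99 145 137  86  55  59  62  58  49  40  36  35  36  35  36  36] [ 18  16  15  12  42  99 111 101  73  26  21  36  28  44  50  42]
```

Run:
```python
from h import *
np.set_printoptions(precision=4,suppress=True)
st=env.observe();R=rot(st['tool_rot'])
for n,a,b in(('wrist',(256.4,182),(256.2,176.9)),('scene',(277.3,178.3),(276.3,188.))):
    C=cam(n,st);p=atz(C,a,.159);q=atz(C,b,.130);print(n,p,q,'tool shift needed mm',R.T@(q-p)*1000)
t=cv2.imread('pics/t1.png');h=cv2.cvtColor(t,cv2.COLOR_BGR2HSV)
e=proj(cam('top'),[.5635,-.0165,.13])[0]
ell((h[...,1]>110)&(h[...,0]<22)&(h[...,2]>80),e,15);print(e)
```

```text
wrist [ 0.5621 -0.015   0.159 ] [ 0.564  -0.0155  0.13  ] tool shift needed mm [29.0008 -0.2483  1.9746]
scene [ 0.5613 -0.0158  0.159 ] [ 0.5659 -0.0158  0.13  ] tool shift needed mm [29.0018  0.6286  4.533 ]
[243.5567 177.149 ]
```

Call:
jog_arm --deltas '[[[0,0,2.5],[0,0,0],0],[[8,0,2.5],[0,0,0],0],[[16,0,2.5],[0,0,0],0],[[20,0,2.5],[0,0,0],0],[[23,0,2.5],[0,0,0],0],[[25,0,2.5],[0,0,0],0],[[27,0,2.5],[0,0,0],0],[[29,0,2.5],[0,0,0],0],[[30,0,2.5],[0,0,0],0]]'

```text
t: 21.1
ee_pos: [0.565, -0.0167, 0.2662]
tool_rot: [0.705, 0.052, 0.705, -0.052]
wrist_force: [-0.9, -0.6, -1.3]
width: 0.0102
```

Call:
jog_arm --deltas '[[[3,0,0],[0,0,0],0],[[6,0,0],[0,0,0],0],[[10,0,0],[0,0,0],0],[[15,0,0],[0,0,0],0],[[20,0,0],[0,0,0],0],[[25,0,0],[0,0,0],0],[[30,0,0],[0,0,0],0]]'

```text
t: 21.8
ee_pos: [0.5649, -0.0167, 0.2358]
tool_rot: [0.705, 0.052, 0.705, -0.052]
wrist_force: [0.7, -0.3, -0.9]
width: 0.0101
```

Call:
jog_arm --deltas '[[[8,0,0],[0,0,0],0],[[16,0,0],[0,0,0],0],[[24,0,0],[0,0,0],0],[[32,0,0],[0,0,0],0],[[40,0,0],[0,0,0],0],[[44,0,0],[0,0,0],0],[[47,0,0],[0,0,0],0],[[50,0,0],[0,0,0],0],[[52,0,0],[0,0,0],0]]'

```text
t: 22.7
ee_pos: [0.565, -0.0167, 0.1842]
tool_rot: [0.705, 0.052, 0.705, -0.052]
wrist_force: [-0.1, 0.2, -0.3]
width: 0.0104
```

Call:
jog_arm --deltas '[[[3,0,0],[0,0,0],0],[[6,0,0],[0,0,0],0],[[9,0,0],[0,0,0],0],[[13,0,0],[0,0,0],0],[[17,0,0],[0,0,0],0],[[21,0,0],[0,0,0],0],[[25,0,0],[0,0,0],0],[[28,0,0],[0,0,0],0],[[28,0,0],[0,0,0],0],[[28,0,0],[0,0,0],0]]'

```text
t: 23.7
ee_pos: [0.5649, -0.0167, 0.1562]
tool_rot: [0.705, 0.052, 0.705, -0.052]
wrist_force: [-0.8, -0.7, -2.3]
width: 0.0103
```

Run:
```python
from h import *
np.set_printoptions(precision=4,suppress=True)
st=env.observe();print(st['t'],st['ee_pos'],st['width'],st['wrist_force'],np.abs(st['joint_vel']).max())
C=cam('wrist',st);im=grab('wrist','w_end.png')[:,:,::-1].copy();h=cv2.cvtColor(im,cv2.COLOR_BGR2HSV)
e=st['ee_pos']
print('rod top px expected if tip .0134',proj(C,[e[0],e[1],.203]),'collar',proj(C,[.5635,-.0156,.13]))
# rod top end: bright ring, compare with the view at pickup
for f in('w_r3.png','w_end.png'):
    g=cv2.cvtColor(cv2.imread('pics/'+f),cv2.COLOR_BGR2HSV)[270:330,225:290]
    ell((g[...,2]>150)&(g[...,1]<40),(32,28),25)
b=(h[...,1]>110)&(h[...,0]<22)&(h[...,2]>80);print('bronze px rows/cols',[ (a.min(),a.max()) for a in np.where(b[200:300,230:280])])
s=grab('scene','s_end.png')[:,:,::-1].copy();hs=cv2.cvtColor(s,cv2.COLOR_BGR2HSV)
ell((hs[...,1]>110)&(hs[...,0]<22)&(hs[...,2]>80),(277,188),20)
```

```text
23.7 [ 0.5649 -0.0167  0.1562] 0.010291577519366572 [-0.8461 -0.7203 -2.2644] 0.004214992376861776
rod top px expected if tip .0134 [[254.7824 300.3025]] collar [[256.7738 224.9107]]
  blob 354 [31.4 28.1] [23.  27.1]
  blob 480 [33.7 32.3] [27.  34.9]
bronze px rows/cols [(np.int64(5), np.int64(32)), (np.int64(8), np.int64(46))]
  blob 81 [276.2 188.8] [10.4 12.2]
```

Run:
```python
from h import *
np.set_printoptions(precision=1,suppress=True,linewidth=220)
def g(f): return cv2.imread('pics/'+f,0)
a,b=g('w_r3.png'),g('w_end.png')
T=a[282:314,240:273]; r=cv2.matchTemplate(b[255:345,215:300],T,cv2.TM_CCOEFF_NORMED); _,m,_,l=cv2.minMaxLoc(r);print('wrist match',m,(l[0]+215-240,l[1]+255-282))
print('r3 col256',a[276:322,256]);print('end col256',b[276:322,256])
print('r3 row298',a[298,236:278]);print('end row298',b[298,236:278])
C=cam('scene');u3=proj(C,[.5622,-.0152,.2963+.0466])[0];ue=proj(C,[.5649,-.0167,.1562+.0466])[0];print(u3,ue)
s3,se=g('s3.png'),g('s_end.png');i,j=u3.astype(int)
T=s3[j-7:j+9,i-6:i+7];x,y=ue.astype(int);r=cv2.matchTemplate(se[y-30:y+30,x-20:x+20],T,cv2.TM_CCOEFF_NORMED);_,m,_,l=cv2.minMaxLoc(r);print('scene match',m,(l[0]+x-20+6,l[1]+y-30+7),'from',(i,j))
```

```text
wrist match 0.9356935620307922 (0, 0)
r3 col256 [ 86  91  87  93  92  94  95  90  92  93 104 154 188 205 207 211 214 191 132  67  46  44  46  49  43  47  55  45  46  57  98 163 205 193 141  99  88  88  85  90  90  85  95  88  89  89]
end col256 [ 97  96  95  98  93  97  92  97  96  91 106 150 190 209 207 218 219 211 166  97  49  43  47  49  45  51  45  49  45  46  88 161 206 196 137  72  47  49  52  49  56  54  54  63  84 101]
r3 row298 [ 21  25  36  34  32  62 110 161 194 213 220 221 212 181 115  57  49  42  48  43  46  53  50  51  41  46  69 127 184 212 219 217 208 185 140  88  41  21  40  35  20  27]
end row298 [ 20  33  37  38  36  65 111 169 206 218 223 223 221 192 130  65  48  41  45  49  47  51  50  51  48  47  81 138 192 220 224 221 212 198 148  85  45  32  44  36  22  18]
[281.1 116.7] [277.3 166.1]
scene match 0.9189209342002869 (np.int64(277), np.int64(165)) from (np.int64(281), np.int64(116))
```

The rod hasn't slipped in the grip (zero shift in the wrist view, matching in the scene view), so its tip is about 13 mm above the bench, below the bush. The wrist force is small, so I hand in.

```bash
python3 -c "
from bench import env
print(env.finish_job())"
```

```text
the job is handed in; nothing more can be done
None
```

The guide column is assembled and the job is handed in at about 24 s of the 72 s allowed; no verdict was reported. I set the sleeve in the large grey base's pocket, seated the cap on it, drew the steel rod from the stand and threaded it down through both bushes. The arm still holds the rod upright.

**Last checks that agreed:**
- **Sleeve and cap:** After release, the sleeve rim and the cap collar each appeared within a pixel of where they should be when seated.
- **Rod:** The rod showed no slip in the grip in either the wrist or scene view. That puts its tip about 13 mm above the bench and about 13 mm below the base's bush. I worked this out from the tool height; the tip was not seen directly.
- **Forces and clearance:** The wrist force was about 2.5 N at the end and no more than about 2 N at each stop while threading. The fingertips are about 26 mm above the cap's collar.

**Checks that disagreed:**
- **Wrist camera:** It was off by about 1.5 mm sideways and 2–3 mm along the tool's z axis at close range, so I compared relative positions instead.
- **Rod-to-bore offset:** Before threading, the wrist view gave 2.0 mm and the scene view 4.5 mm. I used 2.5 mm and the rod went in freely.
- **First rod-top check:** An automatic outline of the rod's top came out larger at the end than before. Template matching in both views then showed no shift.

I did not re-measure the bystanders or the other two rods at the end; no move came close to touching them.

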